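# Load the spring-loaded pot dispenser

### The arm

A 7-joint arm with a two-finger parallel gripper is mounted at the origin on a cart in front of the work surface, level with it; the furniture and walls round the work are solid. World frame = base frame: x ahead of the robot, y to its left, z up, the work surface at z = 0. Lengths are in m, angles in rad, forces in N, time in s.
With the tool pointing down it reaches from about 0.35 to 0.9 m from the base axis. Payload 8.1 kg.
Tool frame: the origin (TCP) lies at the very end of the fingers, on their centre line; the grasp point (between the pads) lies 19 mm behind it; x points along the fingers, y is the direction in which the jaws open and shut, and the axes are right-handed (so a half turn about x gives the same grasp; the last joint's range is limited). The gripper opens to 92 mm and grips with 3 to 60 N. Pads are 19 mm wide; open, the fingers measure 130 mm over their backs; the gripper's body (75 mm by 190 mm) begins 47 mm behind the grasp point.
Start: joints at [1.026, 0.434, 0.025, 1.573, -0.012, 1.134, -0.075], TCP at [0.267, -0.565, 0.227] pointing down, gripper open.
Joint ranges: [-2.62, 2.62], [-0.44, 2.09], [-1.27, 1.32], [0.08, 2.57], [-1.32, 4.46], [0.12, 2], [-2.74, 2.74]. Speed limits (rad/s): [2.22, 2.22, 3.01, 3.01, 3.14, 3.14, 3.14].

### API

Orientations are given as a rotation vector (axis times angle).
In Python, from cell import arm gives the robot as it stands.
- The arm moves only by the tool servo_tool, never from a script. Its argument "plan" is a list of rows, each a list of 2 entries, a list of its own where there are three numbers: the shift along the world's x, y, z in cm, then the turn, a rotation vector about the world's x, y, z in degrees. A call has 1 to 12 rows; each row is the pose to reach, as a shift and turn from the pose measured when the call began; what a row does not reach only later rows make up. A row lasts 1/10 s, in which the tool goes at most 50 mm and 8.59 degrees, less where a joint would pass 70% of its speed; a pose out of reach is approached as far as the arm can. A call with a gripper value outside its range is refused whole. "grip" is the opening, from 0 (shut) to 1 (fully open), set as the call begins (left out, the last holds). The fingers move at their own pace and stop on an object; "squeeze" is the grip in N (left out, the last holds). Time passes only in rows, so rows that repeat a pose let the fingers close. It gives the time, the measured TCP pose, the force and the opening at its end, in the units of the state.
- arm.observe(): the state, without advancing time (a new reading comes with each control period).
- arm.get_image(name): name is "side" or "top" or "wrist"; returns a dict with "frame" (420x560x3 uint8, blue, green, red), "fx", "fy", "cx", "cy" (pixels), "position" and "rotation" of the camera in the world. Camera axes: x right, y down, z forward; pixel columns grow to the right and rows downward; lengths in m; the calibration is good to about 2 mm. The wrist camera is an equidistant fisheye: a pixel r from the principal point sees the ray r / f radians off the axis. A picture is of the moment at which its call begins. There is no depth.
- arm.sign_off(): hands the job in, once; it reports no verdict.
Trained networks look in a picture, given as the dict that the camera call returned (one of the last four; its "shot" number tells which), for a name from the list of things; names that differ only in an ending like _2 or _b are one class to them, and where a whole thing is asked for, a point or a joint stands for the part that bears it (a point fixed in the world has none). Each returns a list of dicts, best first, with "score" (0 to 1); they miss things now and then, are a little off and sometimes report something else, mostly with a low value. They report only what shows in the picture. A call takes as long as a camera call. They do not tell look-alikes from the thing itself.
- arm.search_frame(picture, query): "at" ([column, row] in pixels, amid what is visible of it).
- arm.trace(picture, query): "pixels" (420x560 bool, what is visible of it) and "at" ([column, row] in pixels, amid what is visible of it).
The state is a dict: "clock": time; "joints": joint angles; "dq": joint speeds; "joint_efforts": joint torques, N m; "position": TCP position; "ee_rot": TCP orientation; "force": force on the tool from outside, world axes, zero at the start; "ft_torque": the same for the moment, N m; "width": opening from 0.0 (shut) to 1.0 (fully open).
Only numpy, scipy, OpenCV 4.12 (cv2) and the standard library are available. Lean on these libraries where they do the work, as an engineer would, in place of code of your own. Each camera call takes 0.05 s, during which the arm holds its last target.

### The job

Load both small round pots, lids outward, one after the other into the leaning spring-loaded dispenser: push each one straight in along the chute, against the spring platform, until the two catches at the mouth snap shut over its lid and hold it, so that both pots end up stacked in the chute. Leave the mug, the flat tin and the salt shaker where they stand.

Things in the scene. Friction and masses are not known exactly. Their poses are not given: they have to be found in the camera images.
- pot_a_centre (a point): Pot A: one of two identical small round food pots, cream lid and body with a red band, a plain cylinder 63 mm in diameter (body 62.4 mm, lid rim 62.8 mm) and 34 mm tall, about 75 g, standing on the worktop lid up. The point is its centre, 17 mm above its underside; z points up through its lid.
- pot_b_centre (a point): Pot B: one of two identical small round food pots, cream lid and body with a red band, a plain cylinder 63 mm in diameter (body 62.4 mm, lid rim 62.8 mm) and 34 mm tall, about 75 g, standing on the worktop lid up. The point is its centre, 17 mm above its underside; z points up through its lid.
- mouth (a point): mouth of the dispenser: point on the chute's axis at the level of the catches' flat undersides, 126 mm above the worktop. z is the chute axis, pointing out of the mouth, leaning 30 degrees from vertical, to the left and somewhat towards the robot; x points across the chute to its upper side, y to its flank. A caught pot's lid top is just below z = 0 (centre at -17 mm or a little lower); the next pot moves it to -51 mm.
- dispenser: dispenser, fixed to the worktop; origin under its metal foot (165 x 100 mm). In mouth axes: four 5 mm steel wires at x, y = +-25.5 mm, z -100 to +28 mm, splayed outward above +16, leave a round bore of 67 mm. The gaps at the +y and -y sides are 46 mm wide and open all along, so fingers holding a pot by these sides can go in with it. White spring housing on the upper side: front x = 42 mm, top z = 18 mm.
- platform_top (a point): centre of the top face of the white round spring platform (60 mm in diameter) in the chute; same axes as the mouth. When the chute is empty it lies 4 mm below the mouth point.
- platform (a joint): how far the platform is pushed down the chute, in m: 0 empty, about 0.030 with one pot caught, 0.064 with two, 0.078 at its stop. A spring pushes it up with 2.7 N at the top, rising 0.9 N per 10 mm. The catches add about 5 to 10 N while a pot passes them. Push a pot 8 to 10 mm past its caught position so that the catches can close, then let go.
- catch_low (a joint): how far the black catch on the chute's lower side (-x of mouth, the way it leans; 18 mm wide) is pushed outward, in m: 0 shut, 0.003 to 0.008 while a pot passes, 0.012 at its stop; shuts by a spring of 1.1 to 1.7 N. Shut, it has a flat underside at mouth z = 0 and above it a ramp from 26 mm off the axis at z = 3 mm to 34 mm off at z = 16 mm. Its bracket reaches to x = -56 mm, top z = 6 mm.
- catch_high (a joint): the same for the catch on the chute's upper side (+x of mouth), at the white housing.
- tin: bystander: flat round tin, 86 mm in diameter, 40 mm tall; the point is the centre of its underside.
- salt: bystander: salt shaker, 44 mm in diameter, 90 mm tall; the point is the centre of its underside.
- mug: bystander: striped mug, 80 x 115 x 102 mm with its handle; the point is on its underside.
Not all that is in view belongs to the job. What is shaped like the part that bears pot_a_centre but orange or turquoise is not meant.

How it is judged:
On the way:
1. the first pot alone is pushed in, held by the two shut catches and let go, with the other pot still outside (((z of pot_a_centre in the frame of mouth between -0.025 and -0.0145 m and x of pot_a_centre in the frame of mouth between -0.008 and 0.008 m and y of pot_a_centre in the frame of mouth between -0.008 and 0.008 m and angle between the z axis of pot_a_centre and the z axis of mouth, either way round below 0.15 rad and angle between pot_a_centre's own z axis and vertical below 0.8 rad and distance between pot_b_centre and mouth above 0.08 m and contact force between the fingers and pot_a below 0.05 N and value of joint each of catch_low, catch_high below 0.0025 m) or (z of pot_b_centre in the frame of mouth between -0.025 and -0.0145 m and x of pot_b_centre in the frame of mouth between -0.008 and 0.008 m and y of pot_b_centre in the frame of mouth between -0.008 and 0.008 m and angle between the z axis of pot_b_centre and the z axis of mouth, either way round below 0.15 rad and angle between pot_b_centre's own z axis and vertical below 0.8 rad and distance between pot_a_centre and mouth above 0.08 m and contact force between the fingers and pot_b below 0.05 N and value of joint each of catch_low, catch_high below 0.0025 m))), for 0.2 s.
At the end, for the whole second after the job is handed in: Both pots stacked in the chute at rest, lids outward, within 8 mm of its axis and 0.15 rad of square: centre of the outer one 14.5 to 25 mm below the mouth point, of the inner one 47 to 60 mm below; both catches less than 2.5 mm out; platform down more than 55 mm (((z of pot_a_centre in the frame of mouth between -0.025 and -0.0145 m and x of pot_a_centre in the frame of mouth between -0.008 and 0.008 m and y of pot_a_centre in the frame of mouth between -0.008 and 0.008 m and angle between the z axis of each of pot_a_centre, pot_b_centre and the z axis of mouth, either way round below 0.15 rad and angle between each of pot_a_centre, pot_b_centre's own z axis and vertical below 0.8 rad and z of pot_b_centre in the frame of mouth between -0.06 and -0.047 m and x of pot_b_centre in the frame of mouth between -0.008 and 0.008 m and y of pot_b_centre in the frame of mouth between -0.008 and 0.008 m) or (z of pot_b_centre in the frame of mouth between -0.025 and -0.0145 m and x of pot_b_centre in the frame of mouth between -0.008 and 0.008 m and y of pot_b_centre in the frame of mouth between -0.008 and 0.008 m and angle between the z axis of each of pot_b_centre, pot_a_centre and the z axis of mouth, either way round below 0.15 rad and angle between each of pot_b_centre, pot_a_centre's own z axis and vertical below 0.8 rad and z of pot_a_centre in the frame of mouth between -0.06 and -0.047 m and x of pot_a_centre in the frame of mouth between -0.008 and 0.008 m and y of pot_a_centre in the frame of mouth between -0.008 and 0.008 m)) and value of joint each of catch_low, catch_high below 0.0025 m and value of joint platform above 0.055 m and linear speed of each of pot_a, pot_b below 0.02 m/s); the robot touches nothing.
It fails at once if the flat tin is moved more than 30 mm or tipped over (distance of tin from where it was at the start of the episode above 0.03 m or angle between tin's own z axis and vertical above 0.5 rad).
It fails at once if the salt shaker is moved more than 30 mm or tipped over (distance of salt from where it was at the start of the episode above 0.03 m or angle between salt's own z axis and vertical above 0.5 rad).
It fails at once if the mug is moved more than 30 mm or tipped over (distance of mug from where it was at the start of the episode above 0.03 m or angle between mug's own z axis and vertical above 0.5 rad).
It also fails if it takes over 59 s, if anything falls off the work surface, if the arm or the gripper's body presses on something with over 40 N, if the wrist force passes 120 N, or if a joint passes its speed limit or range.

## Working session

There is one attempt and no reset: what is moved stays moved. The work goes in short steps, Python scripts to look and compute and a tool call to move; the robot and the scene stay as the last step left them, time stands still between calls to the robot, and variables do not carry over. Pictures are saved under pics/ and viewed, and the job is handed in when it is done.

Besides the shell and the picture viewer there is one more tool, called as name(argument=value, ...), one argument or row to a line, values as JSON. servo_tool: Moves the arm, as the interface text tells. Its arguments: {"type":"object","properties":{"plan":{"type":"array","items":{"type":"array"}},"grip":{"type":"number"},"squeeze":{"type":"number"}},"required":["plan"]}

```bash
mkdir -p pics; ls
python3 - <<'E'
from cell import arm
import cv2
s=arm.observe();print(s)
for n in ["side","top","wrist"]:
    p=arm.get_image(n);cv2.imwrite(f"pics/{n}0.png",p["frame"]);print(n,{k:v for k,v in p.items() if k!="frame"})
E
```

```text
pics
{'clock': 0.0, 'joints': array([ 1.02640854,  0.43520414,  0.02497806,  1.57413226, -0.01160941,
        1.1340173 , -0.0750993 ]), 'dq': array([-0.00022089,  0.00216556,  0.00068676,  0.00030261,  0.00146525,
       -0.00108683,  0.00033894]), 'joint_efforts': array([-9.13487256e-04, -6.67846084e+01,  9.84486043e-01, -3.14454782e+01,
       -6.05652016e-02,  4.30011889e-02,  2.42978986e-04]), 'position': array([ 0.26693868, -0.56453158,  0.22594315]), 'ee_rot': array([ 1.97683973,  0.44550637, -1.97783007]), 'force': array([-0.04004858, -0.32875952,  0.39168087]), 'ft_torque': array([-0.02974781, -0.03083457, -0.01193522]), 'width': 1.0001170649114821}
side {'fx': 470.35212839226074, 'fy': 470.35212839226074, 'cx': 274.70712261943703, 'cy': 213.1362007361902, 'position': array([0.15269301, 0.93449688, 0.94396524]), 'rotation': array([-0.43519293,  2.63899504, -1.31526288]), 'shot': 1}
top {'fx': 399.78908260846305, 'fy': 399.78908260846305, 'cx': 287.1343583345238, 'cy': 211.0812620108386, 'position': array([ 0.40051352, -0.06452315,  1.39201085]), 'rotation': array([-2.17389158,  2.18681602, -0.12322841]), 'shot': 2}
wrist {'fx': 325.19226210127806, 'fy': 325.19226210127806, 'cx': 276.1668732195792, 'cy': 205.5938947614832, 'position': array([ 0.34085051, -0.52998967,  0.38335984]), 'rotation': array([ 2.43233176, -1.54243416, -0.23388228]), 'shot': 3}
```

View pics/side0.png

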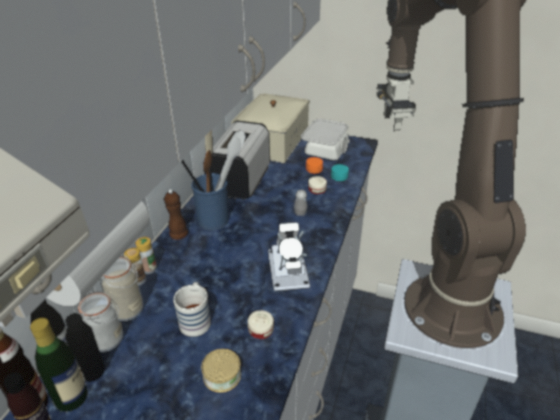

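View pics/top0.png

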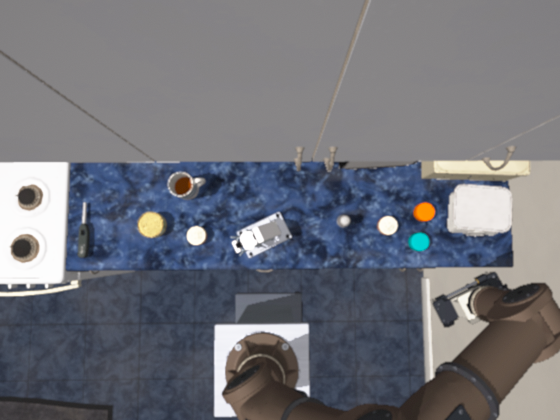

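View pics/wrist0.png

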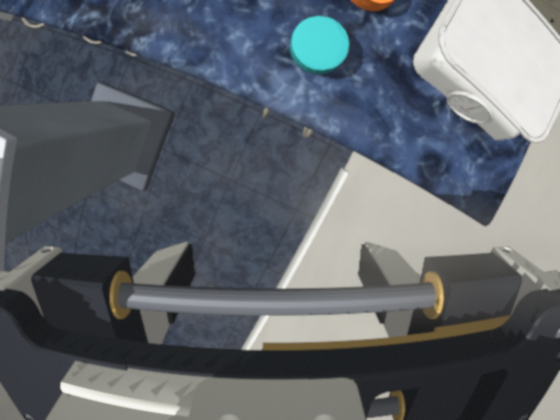

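```bash
cat > h.py <<'E'
import numpy as np,cv2
from scipy.spatial.transform import Rotation as R
from scipy.optimize import least_squares
from cell import arm
def ray(p,uv):
    x=(uv[0]-p["cx"])/p["fx"];y=(uv[1]-p["cy"])/p["fy"]
    if p.get("fish"):
        r=np.hypot(x,y);d=np.array([np.sin(r)*x/max(r,1e-9),np.sin(r)*y/max(r,1e-9),np.cos(r)])
    else: d=np.array([x,y,1.])
    return R.from_rotvec(p["rotation"]).apply(d/np.linalg.norm(d))
def proj(p,X):
    c=R.from_rotvec(p["rotation"]).inv().apply(np.atleast_2d(X)-p["position"])
    if p.get("fish"):
        rr=np.hypot(c[:,0],c[:,1]);th=np.arctan2(rr,c[:,2]);q=c[:,:2]/np.maximum(rr,1e-9)[:,None]*th[:,None]
    else: q=c[:,:2]/c[:,2:]
    return q*[p["fx"],p["fy"]]+[p["cx"],p["cy"]]
def onz(p,uv,z):
    d=ray(p,uv);return p["position"]+d*(z-p["position"][2])/d[2]
def img(n):
    p=arm.get_image(n);p["fish"]=(n=="wrist") ;return p
def crop(p,c0,r0,w,h,s,fn):
    cv2.imwrite(fn,cv2.resize(p["frame"][r0:r0+h,c0:c0+w],None,fx=s,fy=s,interpolation=cv2.INTER_CUBIC))
def cyl(c,r,z0,z1,n=48):
    a=np.linspace(0,2*np.pi,n,endpoint=False)
    return np.array([[c[0]+r*np.cos(t),c[1]+r*np.sin(t),z] for z in (z0,z1) for t in a])
def silfit(ps,masks,c0,r,h):
    # match silhouette hull centroid in each view -> (x,y)
    ob=[]
    for m in masks:
        rr,cc=np.nonzero(m);ob.append([cc.mean(),rr.mean()])
    def f(c):
        o=[]
        for p,b in zip(ps,ob):
            hu=cv2.convexHull(proj(p,cyl(c,r,0,h)).astype(np.float32));M=cv2.moments(hu)
            o+=[M["m10"]/M["m00"]-b[0],M["m01"]/M["m00"]-b[1]]
        return o
    s=least_squares(f,c0);return s.x,s.fun
E
python3 - <<'E'
from h import *
S=img("side");T=img("top")
for n,p in (("side",S),("top",T)):
  for q in ["pot_a_centre","dispenser","platform_top","catch_low","catch_high","platform","tin","salt","mug"]:
    for d in arm.trace(p,q)[:5]:
        print(n,q,round(d["score"],2),np.round(d["at"],1),d["pixels"].sum(),np.round(onz(p,d["at"],.02),3))
    
crop(S,230,160,170,200,3.0,"pics/c_s.png");crop(T,170,180,280,100,2.8,"pics/c_t.png")
crop(T,220,200,80,60,10,"pics/c_td.png");crop(S,260,210,60,90,6.6,"pics/c_sd.png")
E
```

```text
side pot_a_centre 0.61 [341.2 174.4] 201 [ 0.414 -0.524  0.02 ]
side pot_a_centre 0.59 [318.8 182.5] 258 [ 0.478 -0.446  0.02 ]
side pot_a_centre 0.57 [315.6 168. ] 232 [ 0.515 -0.538  0.02 ]
side dispenser 0.98 [289.7 263. ] 1828 [ 0.45  -0.013  0.02 ]
side platform_top 0.89 [289.1 247. ] 358 [ 0.472 -0.079  0.02 ]
side catch_low 0.48 [290.7 263. ] 37 [ 0.447 -0.014  0.02 ]
side catch_high 0.47 [290.7 234.6] 35 [ 0.485 -0.136  0.02 ]
side platform 0.94 [289.9 248.2] 360 [ 0.468 -0.075  0.02 ]
side platform 0.45 [294.3 260.8] 10 [ 0.44  -0.026  0.02 ]
side tin 0.62 [222.  365.7] 1389 [0.492 0.363 0.02 ]
side salt 0.78 [303.1 204.1] 280 [ 0.494 -0.302  0.02 ]
side salt 0.4 [260.4 326.6] 593 [0.449 0.229 0.02 ]
side mug 0.6 [192.  310.6] 1456 [0.634 0.236 0.02 ]
top pot_a_centre 0.79 [423. 211.] 298 [ 0.53 -0.56  0.02]
top pot_a_centre 0.74 [417.4 241.8] 325 [ 0.424 -0.536  0.02 ]
top pot_a_centre 0.5 [388.3 225.9] 274 [ 0.479 -0.437  0.02 ]
top pot_a_centre 0.49 [152.9 228.2] 570 [0.476 0.37  0.02 ]
top dispenser 0.72 [260.4 235.4] 1516 [0.449 0.004 0.02 ]
top platform_top 0.54 [245.7 240.8] 208 [0.431 0.054 0.02 ]
top tin 0.61 [151.5 226. ] 570 [0.483 0.375 0.02 ]
top salt 0.7 [249.  242.7] 190 [0.424 0.043 0.02 ]
top salt 0.66 [259.9 236.9] 1444 [0.444 0.005 0.02 ]
top mug 0.73 [183.  183.1] 697 [0.631 0.271 0.02 ]
```

View pics/c_s.png

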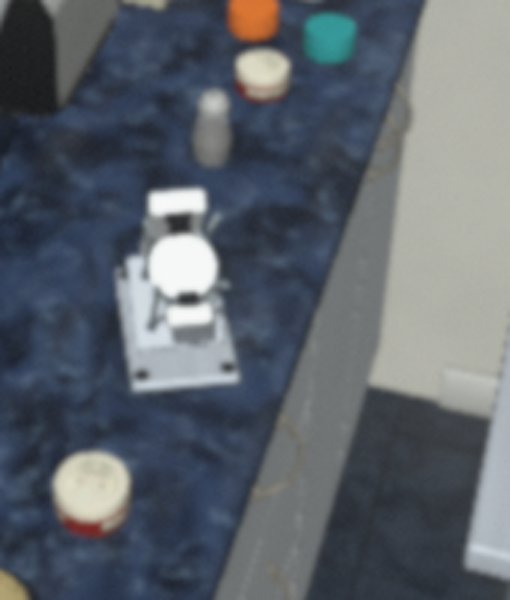

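View pics/c_td.png

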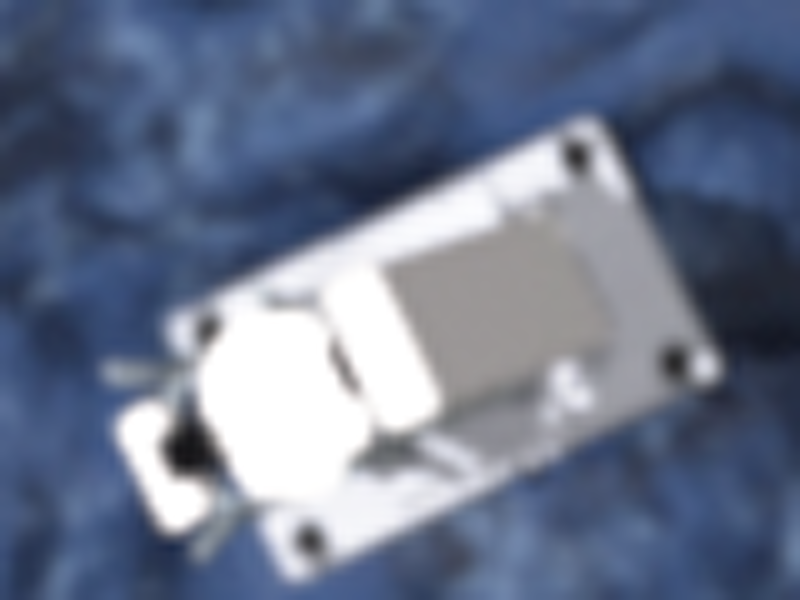

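View pics/c_sd.png

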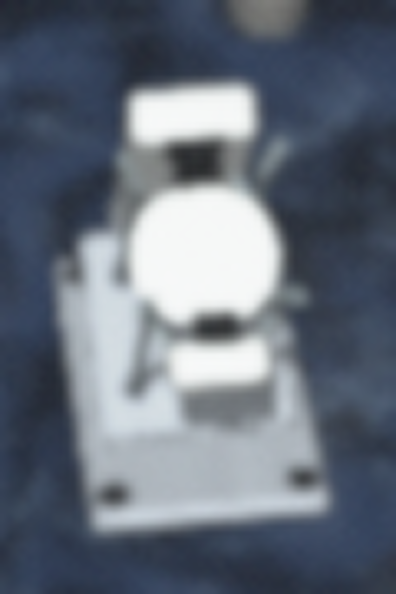

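View pics/c_t.png

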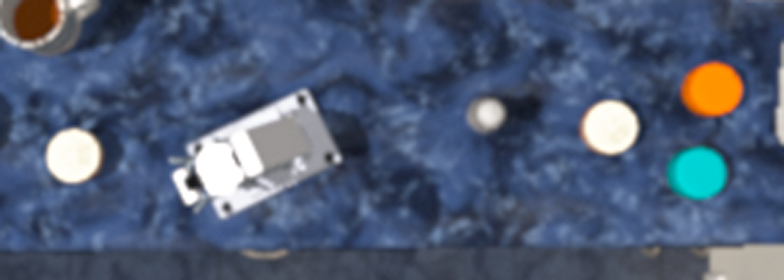

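Run:
```python
from h import *
s=arm.observe();M=R.from_rotvec(s["ee_rot"]).as_matrix();print(M.round(3))
print("cam in tool",(M.T@(np.array([0.34085051,-0.52998967,0.38335984])-s["position"])).round(3))
S=img("side");T=img("top")
# pots: non-blue mask around
for nm,cT,cS in (("L",(196,236),(260,323)),("R",(388,225),(318,184))):
    ms=[]
    for p,c in ((T,cT),(S,cS)):
        f=p["frame"].astype(int);m=((f[:,:,2]-f[:,:,0])>8)
        k=np.zeros(m.shape,bool);k[c[1]-18:c[1]+19,c[0]-18:c[0]+19]=1
        m=(m&k).astype(np.uint8);n,l,st,ce=cv2.connectedComponentsWithStats(m)
        i=1+np.argmax(st[1:,4]);ms.append(l==i);print(nm,st[i],ce[i].round(1))
    g=onz(T,cT,.03)[:2]
    for sel in ([0,1],[0],[1]):
        x,fu=silfit([[T,S][i] for i in sel],[ms[i] for i in sel],g,.0314,.034);print(nm,sel,x.round(4),fu.round(2))
# dispenser
cor=np.array([[279.8,211.5],[292.2,237.0],[249.5,257.8],[236.7,232.6]])
P=np.array([onz(T,c,.008) for c in cor]);print(P.round(4));
print("lens",[np.linalg.norm(P[i]-P[(i+1)%4]).round(4) for i in range(4)],"cen",P.mean(0))
d=(P[3]-P[0]+P[2]-P[1]);print("yaw",np.degrees(np.arctan2(d[1],d[0])))
for uv,p in (((248.3,240.2),T),((291.4,248.6),S)): print(onz(p,uv,.1225).round(4))
# triangulate
a=np.r_[ray(T,(248.3,240.2))];b=ray(S,(291.4,248.6))
A=np.c_[a,-b];t=np.linalg.lstsq(A,S["position"]-T["position"],rcond=None)[0];print((T["position"]+t[0]*a).round(4),(S["position"]+t[1]*b).round(4))
for c in ("tin",(151,225)),("salt",(344,221)),("mug",(183,186)),("or",(424,212)),("tq",(419,241)):print(c,onz(T,c[1],.04).round(3))
```

```text
[[ 0.     0.428 -0.904]
 [ 0.    -0.904 -0.428]
 [-1.    -0.    -0.   ]]
cam in tool [-0.157 -0.    -0.082]
L [187 226  20  19 242] [197.6 235. ]
L [248 311  26  28 591] [260.2 324.5]
L [0, 1] [0.4522 0.2195] [-0.48 -0.07  0.21 -0.16]
L [0] [0.452  0.2178] [-0. -0.]
L [1] [0.4525 0.2201] [-0. -0.]
R [377 216  21  19 290] [387.5 225.3]
R [309 177  17  17 261] [317. 185.]
R [0, 1] [ 0.4815 -0.4345] [-0.07 -0.06  0.11 -0.13]
R [0] [ 0.4813 -0.4347] [-0.  0.]
R [1] [ 0.4816 -0.4335] [ 0. -0.]
[[ 0.5321 -0.0632  0.008 ]
 [ 0.4434 -0.1056  0.008 ]
 [ 0.373   0.0417  0.008 ]
 [ 0.4597  0.086   0.008 ]]
lens [np.float64(0.0984), np.float64(0.1632), np.float64(0.0974), np.float64(0.1658)] cen [ 0.45204938 -0.01028538  0.008     ]
yaw 115.72647271848427
[0.4306 0.0368 0.1225]
[0.4292 0.0377 0.1225]
[0.4306 0.0369 0.1216] [0.4295 0.0366 0.1215]
('tin', (151, 225)) [0.486 0.371 0.04 ]
('salt', (344, 221)) [ 0.496 -0.281  0.04 ]
('mug', (183, 186)) [0.618 0.266 0.04 ]
('or', (424, 212)) [ 0.525 -0.556  0.04 ]
('tq', (419, 241)) [ 0.426 -0.535  0.04 ]
```

```bash
cat >> h.py <<'E'
YAW=np.radians(115.5)
L=np.array([np.cos(YAW),np.sin(YAW),0]); Z=np.array([0,0,1.])
mz=np.sin(np.pi/6)*L+np.cos(np.pi/6)*Z
mx=-np.cos(np.pi/6)*L+np.sin(np.pi/6)*Z
my=np.cross(mz,mx)
PLAT=np.array([0.430,0.0372,0.1225]); MOUTH=PLAT+.004*mz
def down(az): # tool y horizontal azimuth az deg, x down
    a=np.radians(az);x=-Z;y=np.array([np.cos(a),np.sin(a),0]);return np.c_[x,y,np.cross(x,y)]
RIN=np.c_[-mz,-my if (-my)[0]>0 else my,np.zeros(3)]
RIN[:,2]=np.cross(RIN[:,0],RIN[:,1])
def delta(p,M):
    s=arm.observe();d=(np.array(p)-s["position"])*100
    r=np.degrees((R.from_matrix(M)*R.from_rotvec(s["ee_rot"]).inv()).as_rotvec())
    print("d cm",d.round(2),"turn",r.round(1),"rotdeg",np.linalg.norm(r).round(1))
def st():
    s=arm.observe();m=R.from_rotvec(s["ee_rot"]).as_matrix()
    print("t",round(s["clock"],2),"p",s["position"].round(4),"q",s["joints"].round(2),"F",s["force"].round(1),"T",s["ft_torque"].round(2),"w",round(s["width"],3))
    print("tool x",m[:,0].round(3),"y",m[:,1].round(3),"tcp in mouth mm",(np.c_[mx,my,mz].T@(s["position"]-MOUTH)*1000).round(1), "y az",np.degrees(np.arctan2(m[1,1],m[0,1])).round(1))
E
python3 -c "
from h import *
print(mz,mx,my,MOUTH,RIN)
st();delta([.4815,-.4345,.11],down(25.5))"
```

```text
[-0.21525555  0.45129264  0.8660254 ] [ 0.37283355 -0.78166179  0.5       ] [0.90258528 0.4305111  0.        ] [0.42913898 0.03900517 0.1259641 ] [[ 0.21525555  0.90258528  0.37283355]
 [-0.45129264  0.4305111  -0.78166179]
 [-0.8660254   0.          0.5       ]]
t 1.25 p [ 0.2672 -0.565   0.2267] q [ 1.03  0.43  0.02  1.57 -0.01  1.13 -0.08] F [-0.1  0.5 -0.6] T [ 0.01 -0.   -0.02] w 1.001
tool x [ 0. -0. -1.] y [ 0.427 -0.904  0.   ] tcp in mouth mm [ 462.1 -406.2 -150.5] y az -64.7
d cm [ 21.43  13.05 -11.67] turn [ 0.   0.  90.2] rotdeg 90.2
```

servo_tool(
  plan=[
    [[10, 6, 0], [0, 0, 40]],
    [[21.4, 13.0, -4], [0, 0, 90.2]],
    [[21.4, 13.0, -8], [0, 0, 90.2]],
    [[21.4, 13.0, -10], [0, 0, 90.2]],
    [[21.4, 13.0, -11], [0, 0, 90.2]],
    [[21.4, 13.0, -11.5], [0, 0, 90.2]],
    [[21.4, 13.0, -11.5], [0, 0, 90.2]],
    [[21.4, 13.0, -11.5], [0, 0, 90.2]],
    [[21.4, 13.0, -11.5], [0, 0, 90.2]],
    [[21.4, 13.0, -11.5], [0, 0, 90.2]],
    [[21.4, 13.0, -11.5], [0, 0, 90.2]],
    [[21.4, 13.0, -11.5], [0, 0, 90.2]],
  ],
  grip=1,
)

```text
clock: 2.45
position: [0.481, -0.4352, 0.1116]
ee_rot: [0.875, 1.388, -0.875]
force: [-0.1, 0.1, 0.6]
width: 1.003
```

```bash
python3 -c "
from h import *
st();delta([.4815,-.4345,.010],down(25.5))
p=img('wrist');cv2.imwrite('pics/w1.png',p['frame'])
print(proj(p,[[.4815,-.4345,.034]]))
T=img('top');crop(T,320,180,130,90,6,'pics/t1.png')
"
```

```text
t 2.45 p [ 0.481  -0.4352  0.1116] q [ 0.91  0.61 -0.39  1.61  0.27  0.97  0.87] F [-0.1  0.1  0.6] T [ 0.01 -0.13 -0.04] w 1.003
tool x [ 0.  0. -1.] y [0.902 0.431 0.   ] tcp in mouth mm [ 382.9 -157.3 -237.6] y az 25.5
d cm [  0.05   0.07 -10.16] turn [-0.  0. -0.] rotdeg 0.0
[[275.22651191 214.19867283]]
```

View pics/w1.png

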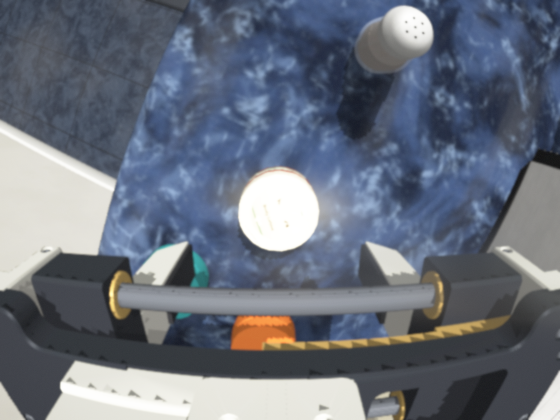

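```bash
cat >> h.py <<'E'
def potmask(p,c,w,th=8):
    f=p["frame"].astype(int);m=((f[:,:,2]-f[:,:,0])>th)|(f.min(2)>225)
    k=np.zeros(m.shape,bool);k[c[1]-w:c[1]+w+1,c[0]-w:c[0]+w+1]=1
    m=(m&k).astype(np.uint8);n,l,s,ce=cv2.connectedComponentsWithStats(m);i=1+np.argmax(s[1:,4]);return l==i,s[i],ce[i]
E
python3 -c "
from h import *
p=img('wrist')
m,s,ce=potmask(p,(279,209),46);print(s,ce)
x,f=silfit([p],[m],[.48,-.434],.0314,.034);print(x,'proj err',f)
M=R.from_rotvec(arm.observe()['ee_rot']).as_matrix()
print('rel tcp in tool', (M.T@(np.r_[x,.034]-arm.observe()['position'])*1000).round(1))
o=p['frame'].copy();o[m]=(0,255,0);h=cv2.convexHull(proj(p,cyl(x,.0314,0,.034)).astype(np.float32)).astype(int);cv2.polylines(o,[h],True,(0,0,255));p['frame']=o
crop(p,200,140,160,140,4,'pics/w1m.png')
"
```

```text
[ 238  167   81   85 5397] [277.79859181 209.04502501]
[ 0.48337509 -0.43336775] proj err [3.03214165e-08 2.26209977e-07]
rel tcp in tool [77.7  2.7 -0.6]
```

View pics/w1m.png

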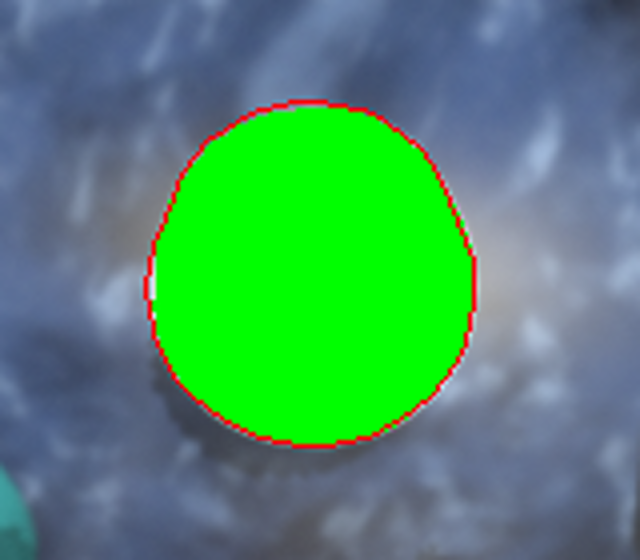

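servo_tool(
  plan=[
    [[0.15, 0.12, -4], [0, 0, 0]],
    [[0.15, 0.12, -7.5], [0, 0, 0]],
    [[0.15, 0.12, -9.5], [0, 0, 0]],
    [[0.15, 0.12, -10.1], [0, 0, 0]],
    [[0.15, 0.12, -10.1], [0, 0, 0]],
  ],
)

```text
clock: 3.1
position: [0.4825, -0.4336, 0.0103]
ee_rot: [0.878, 1.388, -0.878]
force: [0.8, 0.6, 0.3]
width: 0.996
```

servo_tool(
  plan=[
    [[0, 0, 0], [0, 0, 0]],
    [[0, 0, 0], [0, 0, 0]],
    [[0, 0, 0], [0, 0, 0]],
    [[0, 0, 0], [0, 0, 0]],
    [[0, 0, 0], [0, 0, 0]],
    [[0, 0, 0], [0, 0, 0]],
    [[0, 0, 0], [0, 0, 0]],
  ],
  grip=0.5,
  squeeze=45,
)

```text
clock: 3.8
position: [0.4827, -0.4339, 0.0109]
ee_rot: [0.878, 1.387, -0.878]
force: [-1.0, 0.9, 6.0]
width: 0.674
```

```bash
python3 -c "
from h import *
st()
p=img('wrist');cv2.imwrite('pics/w2.png',p['frame'])
"
```

```text
t 3.8 p [ 0.4827 -0.4339  0.0109] q [ 0.88  0.73 -0.35  1.68  0.33  0.79  0.82] F [-1.   0.9  6. ] T [ 0.12  0.13 -0.05] w 0.674
tool x [-0.  0. -1.] y [ 0.904  0.428 -0.   ] tcp in mouth mm [ 332.1 -155.2 -324.6] y az 25.3
```

View pics/w2.png

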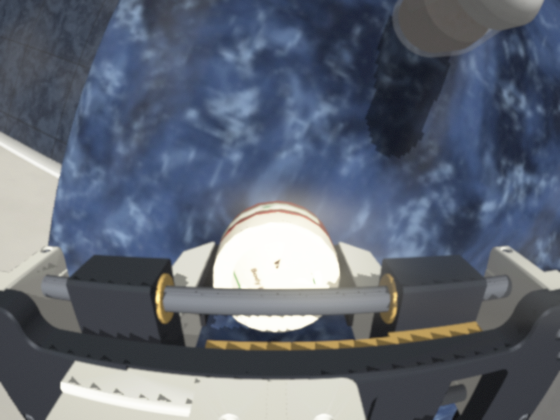

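```bash
python3 -c "
from h import *
p=img('wrist');m,s,ce=potmask(p,(277,262),75);print(s,ce)
x,f=silfit([p],[m],[.482,-.434],.0314,.034);print(x)
M=R.from_rotvec(arm.observe()['ee_rot']).as_matrix()
print('rel', (M.T@(np.r_[x,.034]-arm.observe()['position'])*1000).round(1))
delta(MOUTH+.11*mz,RIN);delta(MOUTH+.07*mz,RIN)
"
```

```text
[ 212  200  141   91 9978] [280.3502706 251.602726 ]
[ 0.48162957 -0.42328076]
rel [-23.1   3.5 -10.1]
d cm [-7.73 52.26 21.03] turn [-27.1 -12.9   0.2] rotdeg 30.0
d cm [-6.87 50.45 17.57] turn [-27.1 -12.9   0.2] rotdeg 30.0
```

servo_tool(
  plan=[
    [[0, 0, 4], [0, 0, 0]],
    [[0, 0, 9], [0, 0, 0]],
    [[-1, 4, 13], [0, 0, 0]],
    [[-1.5, 9, 17], [0, 0, 0]],
    [[-2, 14, 20], [-3, -1.4, 0]],
    [[-3, 19, 21], [-6, -3, 0]],
    [[-4, 24, 21], [-10, -5, 0]],
    [[-4.5, 29, 21], [-14, -6.5, 0]],
    [[-5, 34, 21], [-18, -8.5, 0]],
    [[-6, 39, 21], [-22, -10.5, 0.2]],
    [[-7, 44, 21], [-27.1, -12.9, 0.2]],
    [[-7.5, 48.5, 21], [-27.1, -12.9, 0.2]],
  ],
)

```text
clock: 5.1
position: [0.4155, -0.0067, 0.2204]
ee_rot: [0.586, 0.925, -1.017]
force: [1.7, 0.6, -2.3]
width: 0.673
```

```bash
python3 -c "
from h import *
st();delta(MOUTH+.07*mz,RIN)
"
```

```text
t 5.1 p [ 0.4155 -0.0067  0.2204] q [ 0.06  0.16 -0.72  2.17  0.71  1.09 -0.62] F [ 1.7  0.6 -2.3] T [0.72 0.07 0.  ] w 0.673
tool x [ 0.218 -0.454 -0.864] y [0.903 0.43  0.002] tcp in mouth mm [ 77.9 -32.   64.1] y az 25.5
d cm [-0.14  7.73 -3.38] turn [0.2 0.2 0. ] rotdeg 0.3
```

servo_tool(
  plan=[
    [[0, 4, 0], [0.2, 0.2, 0]],
    [[-0.2, 8, -0.5], [0.2, 0.2, 0]],
    [[-0.15, 7.73, -2.5], [0.2, 0.2, 0]],
    [[-0.15, 7.73, -3.4], [0.2, 0.2, 0]],
    [[-0.15, 7.73, -3.4], [0.2, 0.2, 0]],
    [[-0.15, 7.73, -3.4], [0.2, 0.2, 0]],
    [[-0.15, 7.73, -3.4], [0.2, 0.2, 0]],
  ],
)

```text
clock: 5.8
position: [0.4142, 0.0699, 0.1871]
ee_rot: [0.588, 0.929, -1.018]
force: [0.0, -0.1, -0.7]
width: 0.675
```

```bash
python3 -c "
from h import *
st()
p=img('wrist');cv2.imwrite('pics/w3.png',p['frame'])
p=img('side');crop(p,240,190,110,110,5.4,'pics/s3.png')
p=img('top');crop(p,200,190,110,80,7,'pics/t3.png')
"
```

```text
t 5.8 p [0.4142 0.0699 0.1871] q [-0.1   0.3  -0.76  2.13  0.75  1.17 -0.86] F [ 0.  -0.1 -0.7] T [ 0.65  0.14 -0.02] w 0.675
tool x [ 0.216 -0.452 -0.866] y [0.903 0.429 0.001] tcp in mouth mm [ 0.9 -0.2 70. ] y az 25.4
```

View pics/w3.png

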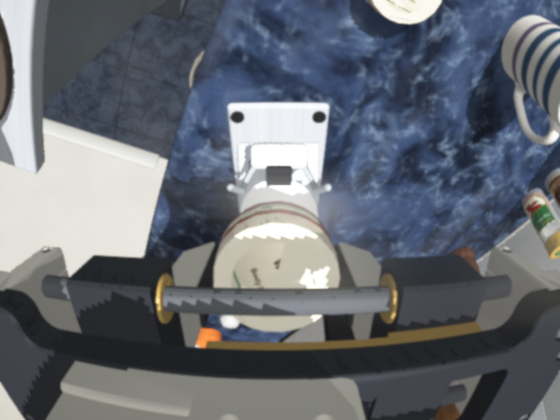

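View pics/s3.png

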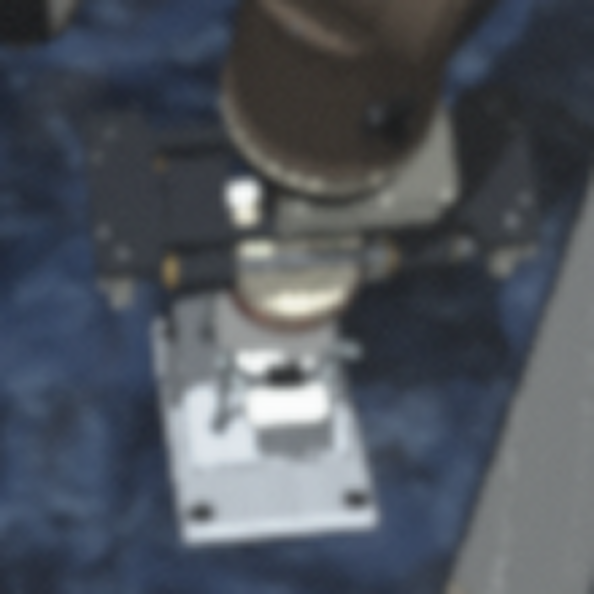

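View pics/t3.png

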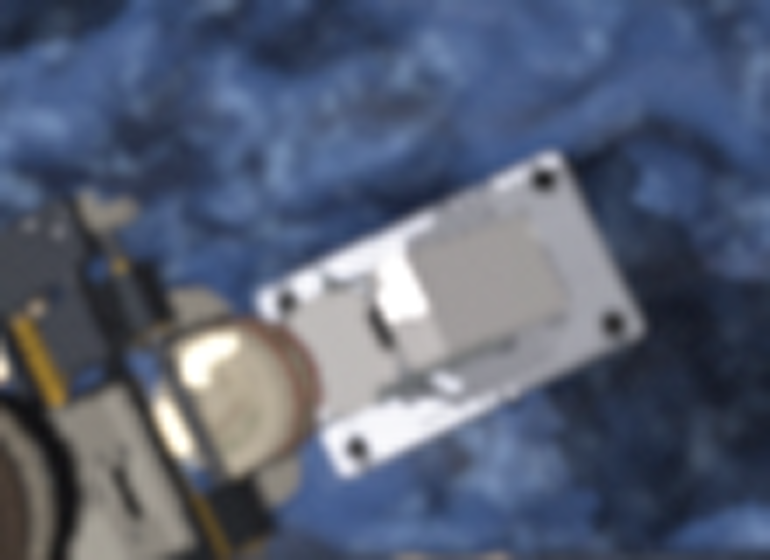

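```bash
python3 -c "
from h import *
p=img('wrist')
B=np.c_[mx,my,mz]
for n,v in dict(c1=[-.026,.009,.003],c2=[-.026,-.009,.003],c3=[-.034,.009,.016],c4=[-.034,-.009,.016],w1=[-.0255,.0255,.016],w2=[-.0255,-.0255,.016],br=[-.056,0,.006]).items(): print(n,proj(p,MOUTH+B@np.array(v)).round(1))
crop(p,200,130,160,100,5,'pics/w3c.png')
"
```

```text
c1 [[286.9 184.4]]
c2 [[261.6 184.5]]
c3 [[287.6 177.3]]
c4 [[260.6 177.4]]
w1 [[312.  189.7]]
w2 [[236.4 189.9]]
br [[274.  142.8]]
```

View pics/w3c.png

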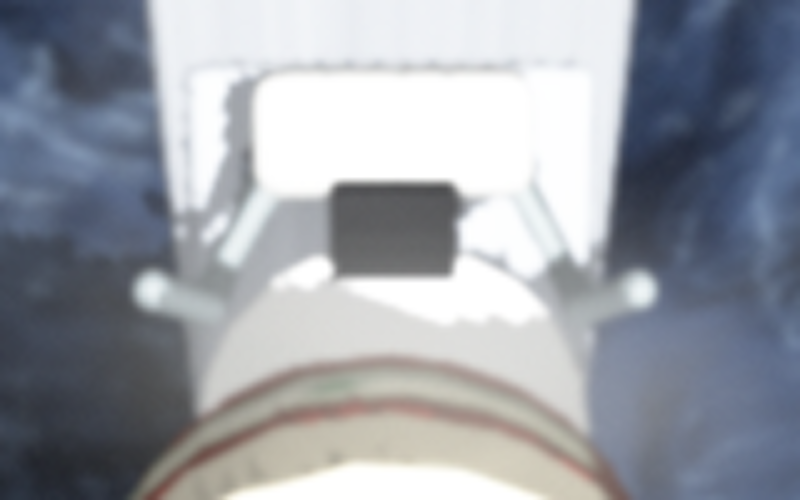

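```bash
python3 -c "
from h import *
p=img('wrist');s=arm.observe();M=R.from_rotvec(s['ee_rot']).as_matrix()
B=np.c_[mx,my,mz]
# held pot: bottom 10.5mm beyond tcp (tool x +.0105)
a=np.linspace(0,2*np.pi,73)
for z0 in (.0105,.0105-.034):
  q=proj(p,np.array([s['position']+M@np.array([z0,.0313*np.cos(t),.0313*np.sin(t)]) for t in a]));print(z0,'cols',q[:,0].min().round(1),q[:,0].max().round(1),'rows',q[:,1].min().round(1),q[:,1].max().round(1))
print('width finger y pads', proj(p,np.array([s['position']+M@np.array([0,y,0]) for y in(-.031,.031)])))
crop(p,190,180,180,170,4.4,'pics/w3d.png')
"
```

```text
0.0105 cols 219.5 328.5 rows 200.2 298.6
-0.0235 cols 208.4 338.8 rows 222.0 333.8
width finger y pads [[217.18008798 260.79250304]
 [330.65583206 260.68061915]]
```

View pics/w3d.png

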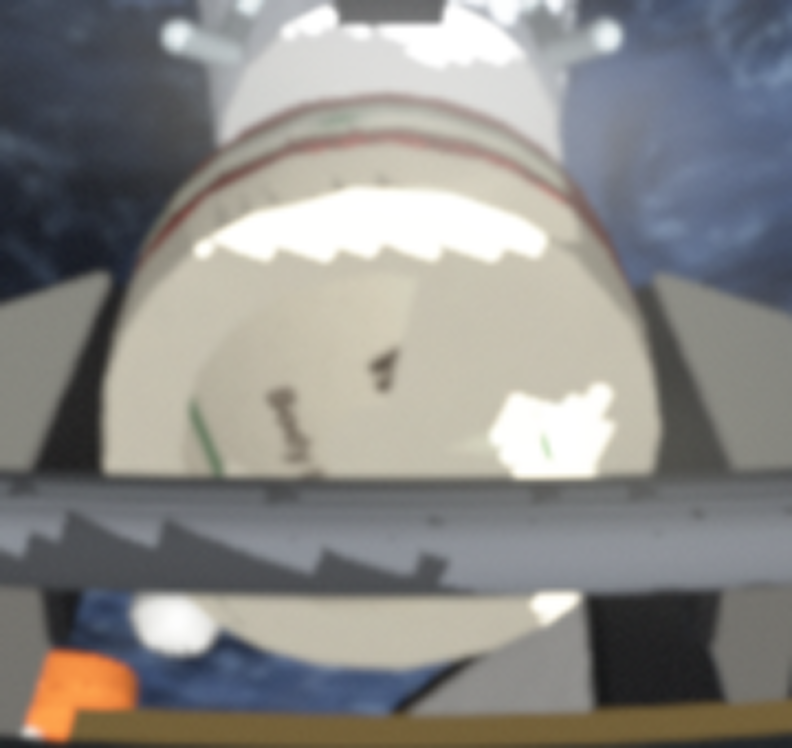

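```bash
cat >> h.py <<'E'
def md(x,y,z): # mm in mouth frame
    delta(MOUTH+np.c_[mx,my,mz]@(np.array([x,y,z])/1000),RIN)
E
python3 -c "
from h import *
md(0,.8,32)"
```

```text
d cm [ 0.88 -1.66 -3.31] turn [-0.   0.1  0. ] rotdeg 0.1
```

servo_tool(
  plan=[
    [[0.3, -0.5, -1], [0, 0.1, 0]],
    [[0.58, -1.05, -2.1], [0, 0.1, 0]],
    [[0.8, -1.5, -3.0], [0, 0.1, 0]],
    [[0.88, -1.66, -3.31], [0, 0.1, 0]],
    [[0.88, -1.66, -3.31], [0, 0.1, 0]],
    [[0.88, -1.66, -3.31], [0, 0.1, 0]],
  ],
)

```text
clock: 6.65
position: [0.4229, 0.0539, 0.1536]
ee_rot: [0.587, 0.931, -1.018]
force: [0.6, 0.1, -1.0]
width: 0.675
```

```bash
python3 -c "
from h import *
st();md(0,.8,12);md(0,.8,-8);md(0,.8,-33)
p=img('wrist');crop(p,200,130,160,120,5,'pics/w4.png')"
```

```text
t 6.65 p [0.4229 0.0539 0.1536] q [-0.1   0.35 -0.73  2.18  0.82  1.1  -0.91] F [ 0.6  0.1 -1. ] T [ 0.65  0.22 -0.03] w 0.675
tool x [ 0.214 -0.451 -0.866] y [ 0.903  0.43  -0.001] tcp in mouth mm [-0.1  0.8 32. ] y az 25.5
d cm [ 0.43 -0.92 -1.73] turn [-0.  -0.1  0. ] rotdeg 0.1
d cm [ 0.86 -1.82 -3.46] turn [-0.  -0.1  0. ] rotdeg 0.1
d cm [ 1.4  -2.95 -5.62] turn [-0.  -0.1  0. ] rotdeg 0.1
```

View pics/w4.png

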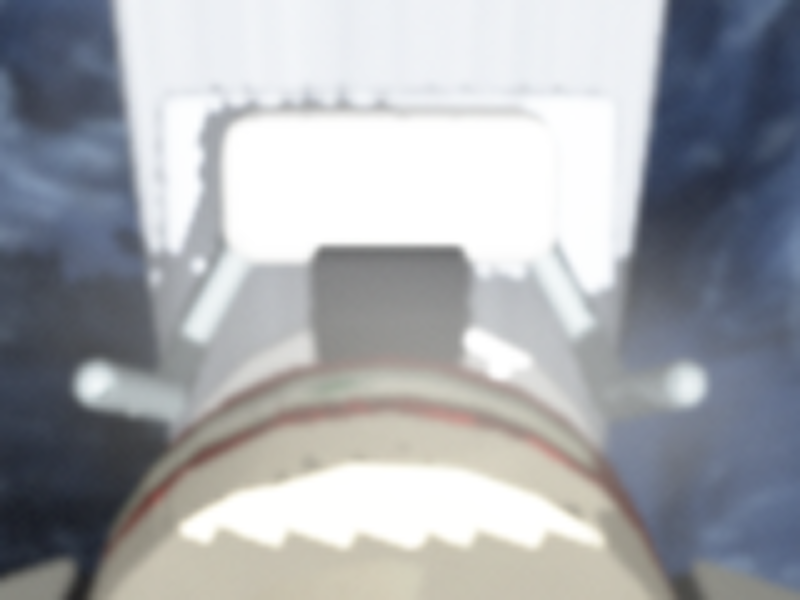

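servo_tool(
  plan=[
    [[0.1, -0.23, -0.43], [0, -0.1, 0]],
    [[0.21, -0.46, -0.86], [0, -0.1, 0]],
    [[0.32, -0.69, -1.3], [0, -0.1, 0]],
    [[0.43, -0.92, -1.73], [0, -0.1, 0]],
    [[0.43, -0.92, -1.73], [0, -0.1, 0]],
  ],
)

```text
clock: 7.2
position: [0.4272, 0.0443, 0.1358]
ee_rot: [0.588, 0.93, -1.017]
force: [1.0, -0.7, -2.3]
width: 0.676
```

```bash
python3 -c "
from h import *
st();md(0,.8,2);md(0,.8,-8);md(0,.8,-33)
B=np.c_[mx,my,mz];print('F mouth',(B.T@arm.observe()['force']).round(1))
p=img('wrist');crop(p,200,130,160,120,5,'pics/w5.png')"
```

```text
t 7.2 p [0.4272 0.0443 0.1358] q [-0.1   0.38 -0.71  2.2   0.87  1.07 -0.95] F [ 1.  -0.7 -2.3] T [0.64 0.08 0.02] w 0.676
tool x [ 0.215 -0.452 -0.866] y [0.903 0.43  0.   ] tcp in mouth mm [ 0.1  0.5 11.4] y az 25.4
d cm [ 0.22 -0.4  -0.82] turn [0.  0.  0.1] rotdeg 0.1
d cm [ 0.44 -0.85 -1.68] turn [0.  0.  0.1] rotdeg 0.1
d cm [ 0.98 -1.98 -3.85] turn [0.  0.  0.1] rotdeg 0.1
F mouth [-0.2  0.6 -2.5]
```

View pics/w5.png

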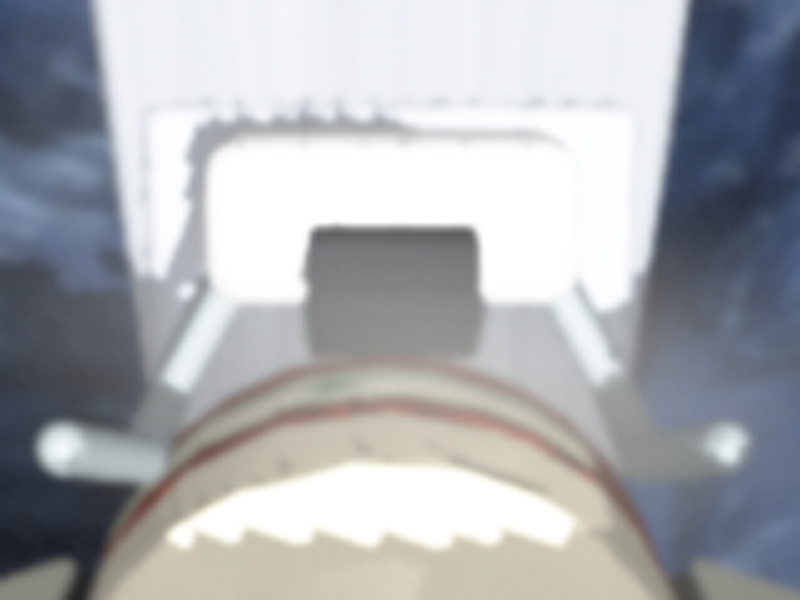

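servo_tool(
  plan=[
    [[0.11, -0.2, -0.41], [0, 0, 0.1]],
    [[0.22, -0.4, -0.82], [0, 0, 0.1]],
    [[0.33, -0.62, -1.25], [0, 0, 0.1]],
    [[0.44, -0.85, -1.68], [0, 0, 0.1]],
    [[0.44, -0.85, -1.68], [0, 0, 0.1]],
  ],
  squeeze=55,
)

```text
clock: 7.75
position: [0.4316, 0.0356, 0.1187]
ee_rot: [0.586, 0.931, -1.016]
force: [0.7, 1.6, 0.5]
width: 0.672
```

```bash
python3 -c "
from h import *
st();md(0,.8,-20);md(0,.8,-33)
B=np.c_[mx,my,mz];print('F mouth',(B.T@arm.observe()['force']).round(1))
p=img('wrist');crop(p,200,130,160,120,5,'pics/w6.png')"
```

```text
t 7.75 p [0.4316 0.0356 0.1187] q [-0.09  0.41 -0.7   2.22  0.91  1.04 -0.98] F [0.7 1.6 0.5] T [0.68 0.06 0.07] w 0.672
tool x [ 0.215 -0.451 -0.866] y [ 0.902  0.431 -0.   ] tcp in mouth mm [-0.1  0.7 -8.4] y az 25.5
d cm [ 0.26 -0.53 -1.  ] turn [ 0. -0. -0.] rotdeg 0.0
d cm [ 0.54 -1.12 -2.13] turn [ 0. -0. -0.] rotdeg 0.0
F mouth [-0.7  1.3  1. ]
```

View pics/w6.png

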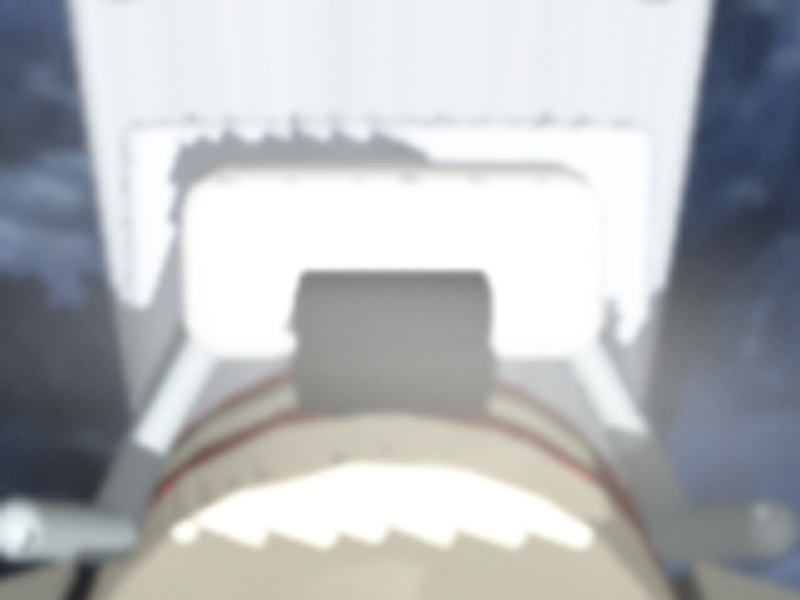

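servo_tool(
  plan=[
    [[0.13, -0.26, -0.5], [0, 0, 0]],
    [[0.26, -0.53, -1.0], [0, 0, 0]],
    [[0.4, -0.83, -1.56], [0, 0, 0]],
    [[0.54, -1.12, -2.13], [0, 0, 0]],
    [[0.54, -1.12, -2.13], [0, 0, 0]],
    [[0.54, -1.12, -2.13], [0, 0, 0]],
  ],
)

```text
clock: 8.4
position: [0.437, 0.0246, 0.0975]
ee_rot: [0.586, 0.931, -1.016]
force: [-2.0, 3.0, 3.0]
width: 0.673
```

```bash
python3 -c "
from h import *
st();md(0,.8,-33)
B=np.c_[mx,my,mz];print('F mouth',(B.T@arm.observe()['force']).round(1))
p=img('wrist');cv2.imwrite('pics/w7.png',p['frame'])"
```

```text
t 8.4 p [0.437  0.0246 0.0975] q [-0.09  0.45 -0.67  2.24  0.97  1.01 -1.02] F [-2.  3.  3.] T [0.85 0.25 0.01] w 0.673
tool x [ 0.215 -0.451 -0.866] y [ 0.902  0.431 -0.   ] tcp in mouth mm [ -0.1   0.9 -32.8] y az 25.5
d cm [-0.   -0.02 -0.01] turn [ 0. -0. -0.] rotdeg 0.0
F mouth [-1.6 -0.5  4.4]
```

View pics/w7.png

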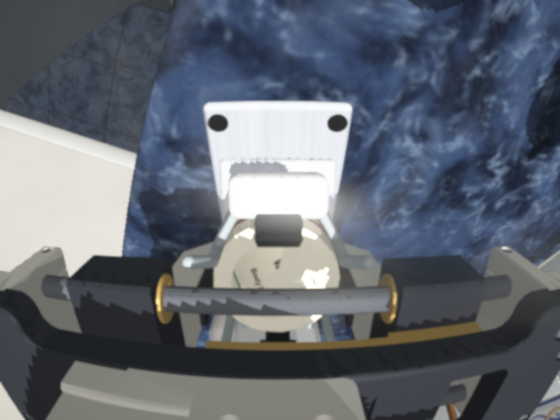

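servo_tool(
  plan=[
    [[0, 0, 0], [0, 0, 0]],
    [[0, 0, 0], [0, 0, 0]],
    [[0, 0, 0], [0, 0, 0]],
    [[0, 0, 0], [0, 0, 0]],
    [[0, 0, 0], [0, 0, 0]],
    [[0, 0, 0], [0, 0, 0]],
  ],
  grip=1,
)

```text
clock: 9.05
position: [0.4369, 0.0246, 0.0976]
ee_rot: [0.586, 0.931, -1.016]
force: [0.6, 0.7, -0.7]
width: 0.998
```

```bash
python3 -c "
from h import *
st();md(0,.8,40);md(0,.8,120)
p=img('wrist');cv2.imwrite('pics/w8.png',p['frame'])"
```

```text
t 9.05 p [0.4369 0.0246 0.0976] q [-0.09  0.45 -0.67  2.24  0.97  1.01 -1.02] F [ 0.6  0.7 -0.7] T [0.59 0.12 0.01] w 0.998
tool x [ 0.215 -0.451 -0.866] y [ 0.902  0.431 -0.   ] tcp in mouth mm [ -0.    0.8 -32.7] y az 25.5
d cm [-1.57  3.28  6.3 ] turn [ 0. -0. -0.] rotdeg 0.0
d cm [-3.29  6.89 13.23] turn [ 0. -0. -0.] rotdeg 0.0
```

View pics/w8.png

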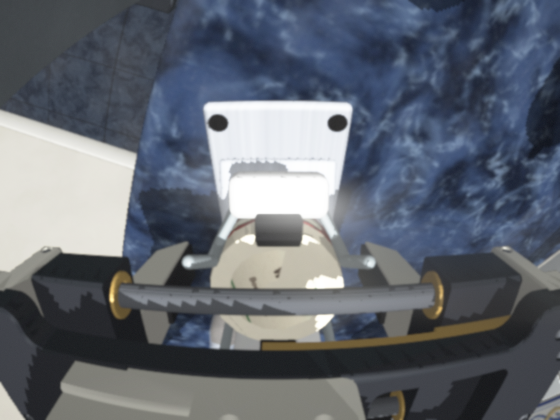

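servo_tool(
  plan=[
    [[-0.4, 0.8, 1.5], [0, 0, 0]],
    [[-0.9, 1.9, 3.7], [0, 0, 0]],
    [[-1.57, 3.28, 6.3], [0, 0, 0]],
    [[-2.4, 5.0, 9.7], [0, 0, 0]],
    [[-3.29, 6.89, 13.23], [0, 0, 0]],
    [[-3.29, 6.89, 13.23], [0, 0, 0]],
    [[-3.29, 6.89, 13.23], [0, 0, 0]],
  ],
)

```text
clock: 9.8
position: [0.4042, 0.0939, 0.2304]
ee_rot: [0.587, 0.93, -1.015]
force: [1.3, 0.4, -0.4]
width: 0.997
```

```bash
python3 -c "
from h import *
st();delta([.452,.219,.12],down(25.5))
p=img('wrist');cv2.imwrite('pics/w9.png',p['frame'])
p=img('side');crop(p,240,190,110,160,4,'pics/s9.png')"
```

```text
t 9.8 p [0.4042 0.0939 0.2304] q [-0.12  0.24 -0.79  2.06  0.67  1.26 -0.8 ] F [ 1.3  0.4 -0.4] T [0.53 0.17 0.02] w 0.997
tool x [ 0.217 -0.451 -0.866] y [0.902 0.432 0.001] tcp in mouth mm [  0.    1.2 120.6] y az 25.6
d cm [  4.78  12.51 -11.04] turn [27. 13. -0.] rotdeg 30.0
```

View pics/w9.png

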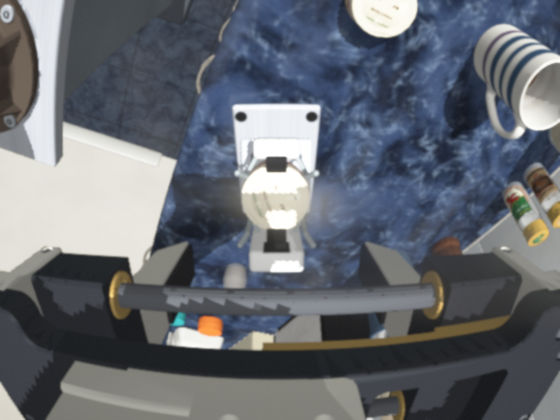

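View pics/s9.png

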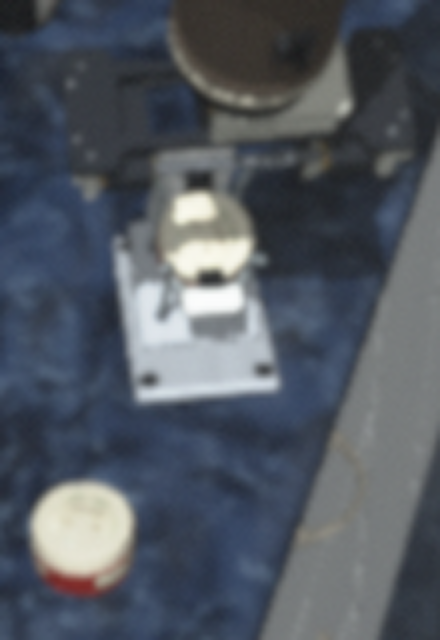

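```bash
python3 -c "
import cv2
f=cv2.imread('pics/w9.png')[140:280,220:340];cv2.imwrite('pics/w9c.png',cv2.resize(f,None,fx=4.2,fy=4.2,interpolation=2))
from h import *
B=np.c_[mx,my,mz]
p=img('wrist')
for v in ([-.026,0,.003],[.026,0,.003],[-.0314,0,0],[.0314,0,0]): print(v,((proj(p,MOUTH+B@np.array(v))-[220,140])*4.2).round())
"
```

```text
[-0.026, 0, 0.003] [[230. 132.]]
[0.026, 0, 0.003] [[230. 371.]]
[-0.0314, 0, 0] [[230. 103.]]
[0.0314, 0, 0] [[231. 389.]]
```

View pics/w9c.png

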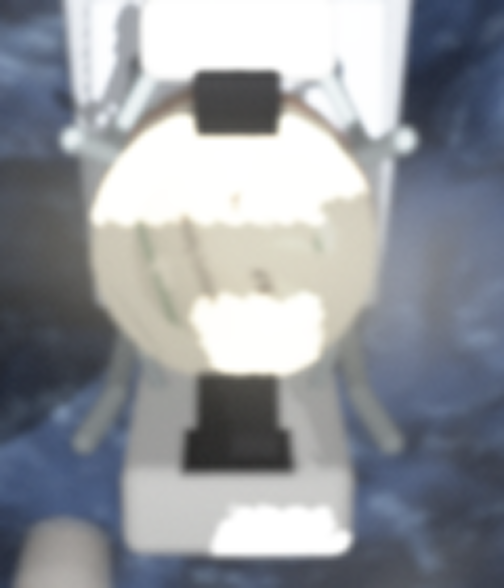

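servo_tool(
  plan=[
    [[1, 3, 0], [6, 3, 0]],
    [[2.5, 7, -1], [14, 6.5, 0]],
    [[4, 11, -4], [22, 10.5, 0]],
    [[4.78, 12.5, -7.5], [27, 13, 0]],
    [[4.78, 12.5, -10], [27, 13, 0]],
    [[4.78, 12.5, -11], [27, 13, 0]],
    [[4.78, 12.5, -11], [27, 13, 0]],
    [[4.78, 12.5, -11], [27, 13, 0]],
  ],
)

```text
clock: 10.75
position: [0.4512, 0.2179, 0.1196]
ee_rot: [0.87, 1.389, -0.877]
force: [0.9, 0.6, 1.1]
width: 1.001
```

```bash
python3 -c "
from h import *
st();delta([.452,.219,.010],down(25.5))
p=img('wrist');cv2.imwrite('pics/w10.png',p['frame'])
c=proj(p,[[.452,.219,.02]])[0];print(c)
m,s,ce=potmask(p,(int(c[0]),int(c[1])-4),46);print(s,ce)
x,f=silfit([p],[m],[.452,.219],.0314,.034);print('wrist est',x)
"
```

```text
t 10.75 p [0.4512 0.2179 0.1196] q [ 0.04  0.49 -0.8   1.95  0.45  0.89 -0.54] F [0.9 0.6 1.1] T [ 0.03 -0.16  0.06] w 1.001
tool x [-0.003 -0.003 -1.   ] y [ 0.901  0.433 -0.004] tcp in mouth mm [-134.8   96.9   70.4] y az 25.7
d cm [  0.08   0.11 -10.96] turn [ 0.2 -0.2 -0.2] rotdeg 0.3
[276.31361095 205.24042992]
[ 240  163   83   83 5152] [279.07239907 204.82628106]
wrist est [0.45363113 0.22084052]
```

View pics/w10.png

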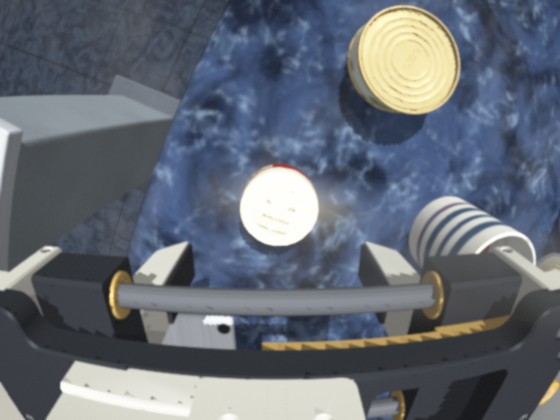

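```bash
python3 -c "
from h import *
T=img('top');S=img('side')
crop(T,140,160,90,80,8,'pics/tm.png');crop(S,150,270,130,130,5,'pics/sm.png')
for uv in ((170,186),(182,186),(196,186),(205,182)): print(uv,onz(T,uv,.1).round(3))
"
```

```text
(170, 186) [0.608 0.293 0.1  ]
(182, 186) [0.608 0.254 0.1  ]
(196, 186) [0.608 0.209 0.1  ]
(205, 182) [0.621 0.18  0.1  ]
```

View pics/tm.png

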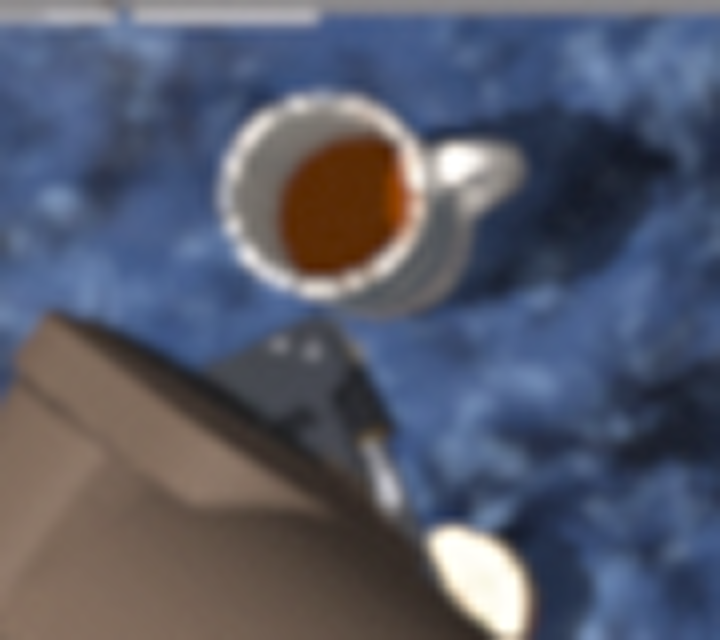

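View pics/sm.png

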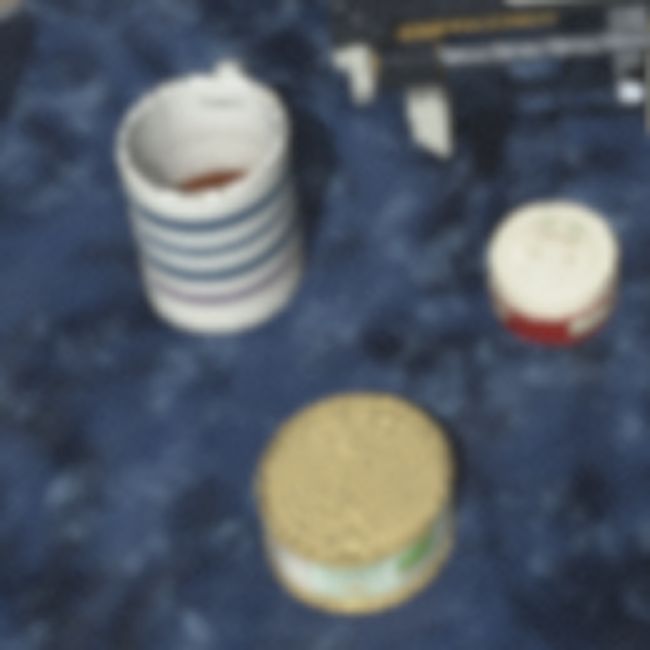

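servo_tool(
  plan=[
    [[0.1, 0.19, -3], [0.2, -0.2, -0.2]],
    [[0.1, 0.19, -6.5], [0.2, -0.2, -0.2]],
    [[0.1, 0.19, -9.5], [0.2, -0.2, -0.2]],
    [[0.1, 0.19, -10.8], [0.2, -0.2, -0.2]],
    [[0.1, 0.19, -10.96], [0.2, -0.2, -0.2]],
    [[0.1, 0.19, -10.96], [0.2, -0.2, -0.2]],
  ],
)

```text
clock: 11.5
position: [0.4534, 0.2206, 0.0116]
ee_rot: [0.879, 1.385, -0.873]
force: [0.5, -0.2, 0.1]
width: 1.002
```

servo_tool(
  plan=[
    [[0, 0, 0], [0, 0, 0]],
    [[0, 0, 0], [0, 0, 0]],
    [[0, 0, 0], [0, 0, 0]],
    [[0, 0, 0], [0, 0, 0]],
    [[0, 0, 0], [0, 0, 0]],
    [[0, 0, 0], [0, 0, 0]],
    [[0, 0, 0], [0, 0, 0]],
  ],
  grip=0.5,
  squeeze=55,
)

```text
clock: 12.2
position: [0.4536, 0.2205, 0.012]
ee_rot: [0.879, 1.384, -0.873]
force: [-1.2, -0.6, 6.1]
width: 0.673
```

```bash
python3 -c "
from h import *
st();md(0,.8,75)
"
```

```text
t 12.2 p [0.4536 0.2205 0.012 ] q [-0.07  0.63 -0.67  2.04  0.63  0.68 -0.71] F [-1.2 -0.6  6.1] T [-0.28  0.08 -0.01] w 0.673
tool x [ 0.004  0.002 -1.   ] y [0.903 0.43  0.004] tcp in mouth mm [-189.8  100.2  -22. ] y az 25.4
d cm [ -3.98 -14.73  17.89] turn [-27.2 -12.7  -0. ] rotdeg 30.0
```

servo_tool(
  plan=[
    [[0, 0, 4], [0, 0, 0]],
    [[0, 0, 8.5], [0, 0, 0]],
    [[0, -1, 13], [-2, -1, 0]],
    [[-1, -3, 17], [-6, -3, 0]],
    [[-2, -6, 19.5], [-13, -6, 0]],
    [[-3, -9, 20.5], [-20, -9.5, 0]],
    [[-4, -12, 20.5], [-27.2, -12.7, 0]],
    [[-4, -14.7, 19], [-27.2, -12.7, 0]],
    [[-3.98, -14.73, 17.89], [-27.2, -12.7, 0]],
    [[-3.98, -14.73, 17.89], [-27.2, -12.7, 0]],
    [[-3.98, -14.73, 17.89], [-27.2, -12.7, 0]],
    [[-3.98, -14.73, 17.89], [-27.2, -12.7, 0]],
  ],
)

```text
clock: 13.4
position: [0.4143, 0.0741, 0.1913]
ee_rot: [0.588, 0.93, -1.016]
force: [0.1, 0.5, -0.5]
width: 0.674
```

```bash
python3 -c "
from h import *
st();md(0,.8,33)
p=img('wrist');cv2.imwrite('pics/w12.png',p['frame'][100:350,150:410].repeat(3,0).repeat(3,1)[:600])
S=img('side');crop(S,240,190,110,110,5,'pics/s12.png')
"
```

```text
t 13.4 p [0.4143 0.0741 0.1913] q [-0.13  0.28 -0.73  2.13  0.73  1.17 -0.85] F [ 0.1  0.5 -0.5] T [0.62 0.11 0.01] w 0.674
tool x [ 0.216 -0.451 -0.866] y [0.902 0.431 0.001] tcp in mouth mm [-0.3  1.7 75.6] y az 25.5
d cm [ 0.85 -1.98 -3.67] turn [-0.  0. -0.] rotdeg 0.1
```

View pics/w12.png

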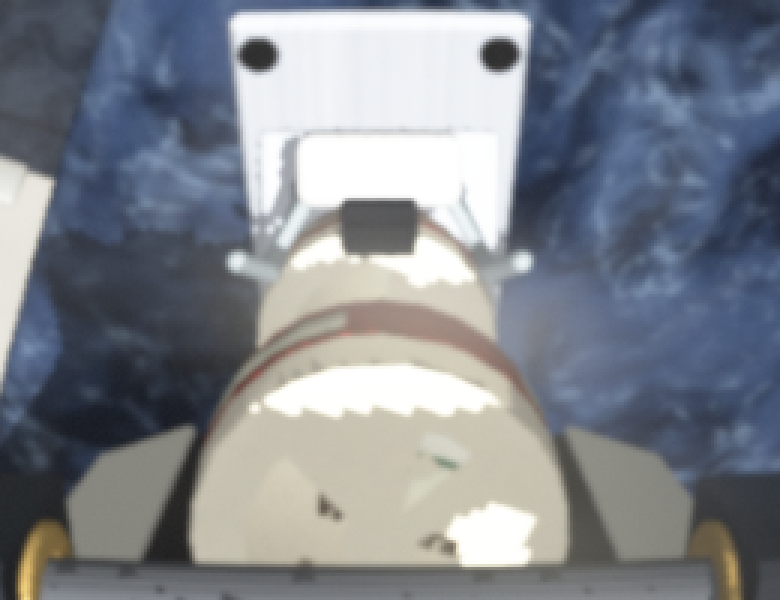

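servo_tool(
  plan=[
    [[0.2, -0.5, -0.9], [0, 0, 0]],
    [[0.5, -1.15, -2.1], [0, 0, 0]],
    [[0.75, -1.75, -3.2], [0, 0, 0]],
    [[0.85, -1.98, -3.67], [0, 0, 0]],
    [[0.85, -1.98, -3.67], [0, 0, 0]],
    [[0.85, -1.98, -3.67], [0, 0, 0]],
  ],
)

```text
clock: 14.1
position: [0.4227, 0.0541, 0.1544]
ee_rot: [0.588, 0.93, -1.016]
force: [0.1, 0.7, -1.1]
width: 0.674
```

```bash
python3 -c "
from h import *
st();md(0,.8,12);md(0,.8,-8)
p=img('wrist');crop(p,200,130,160,120,5,'pics/w13.png')"
```

```text
t 14.1 p [0.4227 0.0541 0.1544] q [-0.12  0.34 -0.7   2.18  0.81  1.09 -0.91] F [ 0.1  0.7 -1.1] T [ 0.53  0.17 -0.05] w 0.674
tool x [ 0.216 -0.451 -0.866] y [0.902 0.431 0.001] tcp in mouth mm [-0.   0.7 32.9] y az 25.5
d cm [ 0.46 -0.94 -1.81] turn [-0.  0. -0.] rotdeg 0.0
d cm [ 0.89 -1.84 -3.54] turn [-0.  0. -0.] rotdeg 0.0
```

View pics/w13.png

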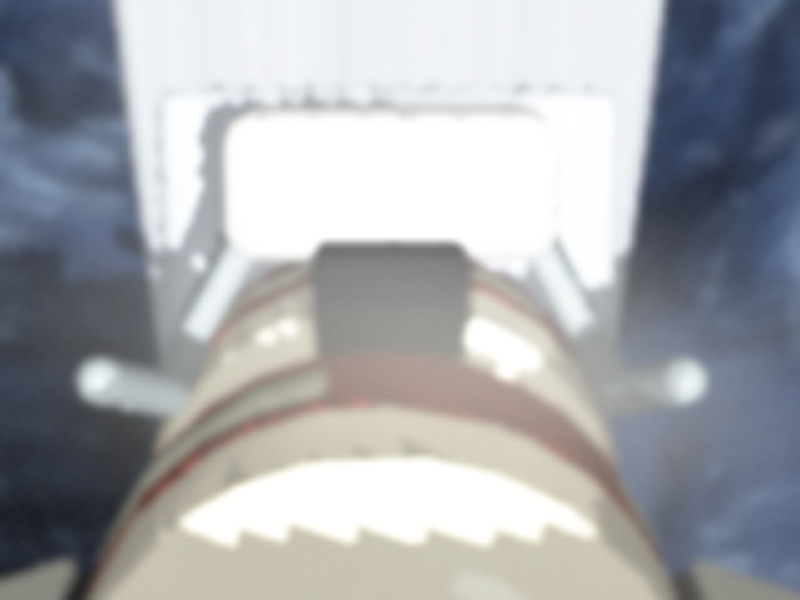

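servo_tool(
  plan=[
    [[0.12, -0.24, -0.45], [0, 0, 0]],
    [[0.23, -0.47, -0.9], [0, 0, 0]],
    [[0.35, -0.7, -1.35], [0, 0, 0]],
    [[0.46, -0.94, -1.81], [0, 0, 0]],
    [[0.56, -1.16, -2.24], [0, 0, 0]],
    [[0.67, -1.39, -2.67], [0, 0, 0]],
    [[0.78, -1.61, -3.1], [0, 0, 0]],
    [[0.89, -1.84, -3.54], [0, 0, 0]],
    [[0.89, -1.84, -3.54], [0, 0, 0]],
  ],
  squeeze=58,
)

```text
clock: 15.05
position: [0.432, 0.0362, 0.1188]
ee_rot: [0.588, 0.93, -1.015]
force: [0.6, 3.3, 2.8]
width: 0.67
```

```bash
python3 -c "
from h import *
st();md(0,.8,-32)
B=np.c_[mx,my,mz];print('F mouth',(B.T@arm.observe()['force']).round(1))
p=img('wrist');crop(p,200,130,160,120,5,'pics/w14.png')"
```

```text
t 15.05 p [0.432  0.0362 0.1188] q [-0.12  0.4  -0.66  2.22  0.9   1.03 -0.97] F [0.6 3.3 2.8] T [ 1.14 -0.19  0.37] w 0.67
tool x [ 0.217 -0.45  -0.866] y [0.902 0.431 0.002] tcp in mouth mm [-0.3  1.4 -8.1] y az 25.6
d cm [ 0.48 -1.13 -2.06] turn [-0.1  0.1 -0.1] rotdeg 0.1
F mouth [-1.   2.   3.8]
```

View pics/w14.png

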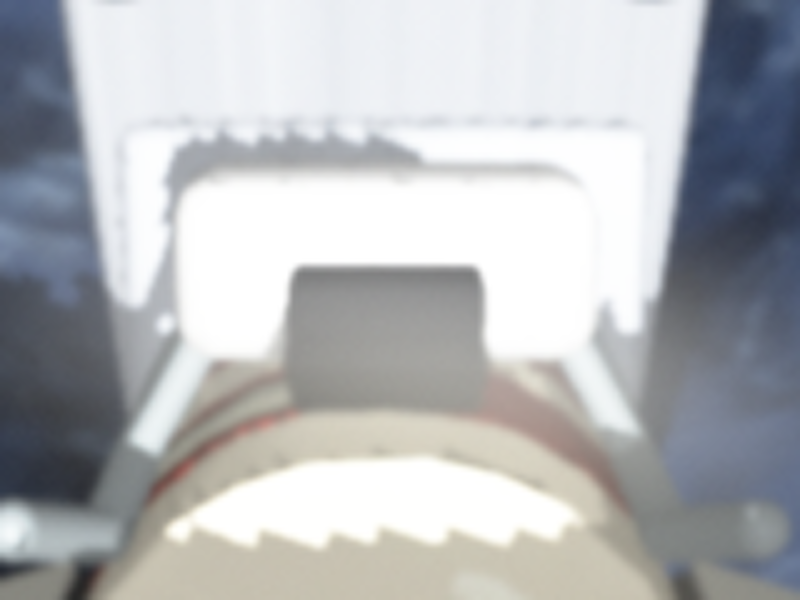

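servo_tool(
  plan=[
    [[0.12, -0.28, -0.51], [0, 0, 0]],
    [[0.24, -0.56, -1.03], [0, 0, 0]],
    [[0.36, -0.85, -1.55], [0, 0, 0]],
    [[0.49, -1.13, -2.06], [0, 0, 0]],
    [[0.49, -1.13, -2.06], [0, 0, 0]],
    [[0.49, -1.13, -2.06], [0, 0, 0]],
  ],
)

```text
clock: 15.7
position: [0.4369, 0.0254, 0.0985]
ee_rot: [0.588, 0.93, -1.014]
force: [-1.2, 5.6, 5.3]
width: 0.671
```

```bash
python3 -c "
from h import *
st();md(0,.8,-33)
B=np.c_[mx,my,mz];print('F mouth',(B.T@arm.observe()['force']).round(1))
p=img('wrist');crop(p,190,150,180,170,3.5,'pics/w15.png')"
```

```text
t 15.7 p [0.4369 0.0254 0.0985] q [-0.11  0.43 -0.64  2.24  0.96  0.99 -1.01] F [-1.2  5.6  5.3] T [0.98 0.07 0.18] w 0.671
tool x [ 0.217 -0.449 -0.867] y [0.902 0.432 0.002] tcp in mouth mm [ -0.2   1.2 -31.6] y az 25.6
d cm [ 0.   -0.09 -0.11] turn [-0.1  0.1 -0.1] rotdeg 0.1
F mouth [-2.2  1.3  7.3]
```

View pics/w15.png

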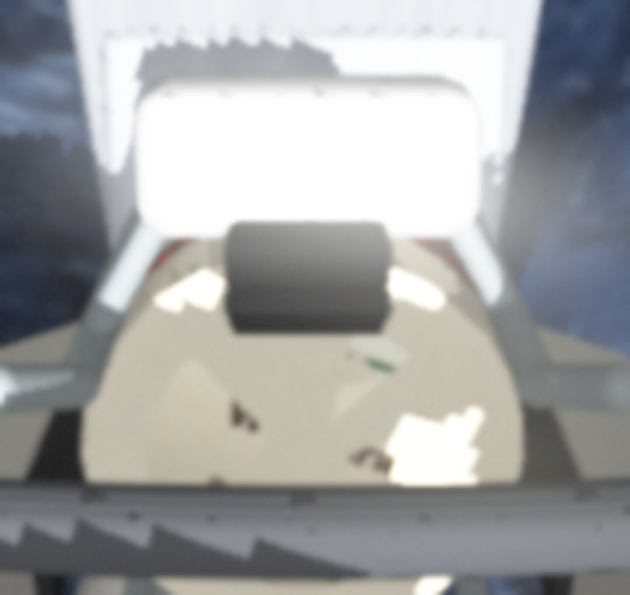

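servo_tool(
  plan=[
    [[0.05, -0.13, -0.2], [0, 0, 0]],
    [[0.05, -0.13, -0.2], [0, 0, 0]],
    [[0.05, -0.13, -0.2], [0, 0, 0]],
  ],
)

```text
clock: 16.05
position: [0.4374, 0.0244, 0.0967]
ee_rot: [0.589, 0.93, -1.014]
force: [-1.5, 5.4, 6.0]
width: 0.671
```

servo_tool(
  plan=[
    [[0, 0, 0], [0, 0, 0]],
    [[0, 0, 0], [0, 0, 0]],
    [[0, 0, 0], [0, 0, 0]],
    [[0, 0, 0], [0, 0, 0]],
    [[0, 0, 0], [0, 0, 0]],
    [[0, 0, 0], [0, 0, 0]],
  ],
  grip=1,
)

```text
clock: 16.65
position: [0.4373, 0.0243, 0.0966]
ee_rot: [0.588, 0.93, -1.014]
force: [-0.1, -0.4, 0.6]
width: 0.997
```

```bash
python3 -c "
from h import *
st();md(0,.8,120)
p=img('wrist');crop(p,190,150,180,170,3.5,'pics/w16.png')"
```

```text
t 16.65 p [0.4373 0.0243 0.0966] q [-0.11  0.44 -0.64  2.24  0.97  0.99 -1.02] F [-0.1 -0.4  0.6] T [0.56 0.14 0.  ] w 0.997
tool x [ 0.217 -0.449 -0.867] y [0.902 0.432 0.002] tcp in mouth mm [ -0.1   1.1 -33.8] y az 25.6
d cm [-3.33  6.92 13.33] turn [-0.1  0.1 -0.1] rotdeg 0.2
```

View pics/w16.png

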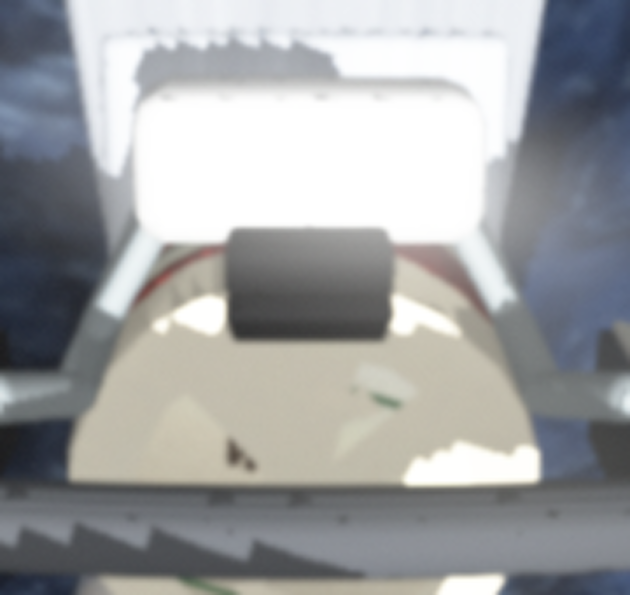

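servo_tool(
  plan=[
    [[-0.4, 0.8, 1.5], [0, 0, 0]],
    [[-0.9, 1.9, 3.7], [0, 0, 0]],
    [[-1.57, 3.28, 6.3], [0, 0, 0]],
    [[-2.4, 5.0, 9.7], [0, 0, 0]],
    [[-3.33, 6.92, 13.33], [0, 0, 0]],
    [[-3.33, 6.92, 13.33], [0, 0, 0]],
    [[-3.33, 6.92, 13.33], [0, 0, 0]],
  ],
)

```text
clock: 17.4
position: [0.4043, 0.0939, 0.2305]
ee_rot: [0.589, 0.929, -1.012]
force: [0.3, -1.3, 0.3]
width: 1.003
```

```bash
python3 -c "
from h import *
st()
p=img('wrist');crop(p,220,140,120,140,4.2,'pics/w17.png')
B=np.c_[mx,my,mz]
for v in ([-.026,0,.003],[.026,0,.003],[-.0314,0,0],[.0314,0,0]): print(v,((proj(p,MOUTH+B@np.array(v))-[220,140])*4.2).round())
S=img('side');crop(S,240,200,110,110,5.4,'pics/s17.png')"
```

```text
t 17.4 p [0.4043 0.0939 0.2305] q [-0.15  0.23 -0.76  2.07  0.66  1.25 -0.79] F [ 0.3 -1.3  0.3] T [ 0.55  0.17 -0.02] w 1.003
tool x [ 0.219 -0.449 -0.866] y [0.902 0.432 0.004] tcp in mouth mm [1.000e-01 1.200e+00 1.206e+02] y az 25.6
[-0.026, 0, 0.003] [[221. 132.]]
[0.026, 0, 0.003] [[222. 370.]]
[-0.0314, 0, 0] [[221. 104.]]
[0.0314, 0, 0] [[222. 388.]]
```

View pics/w17.png

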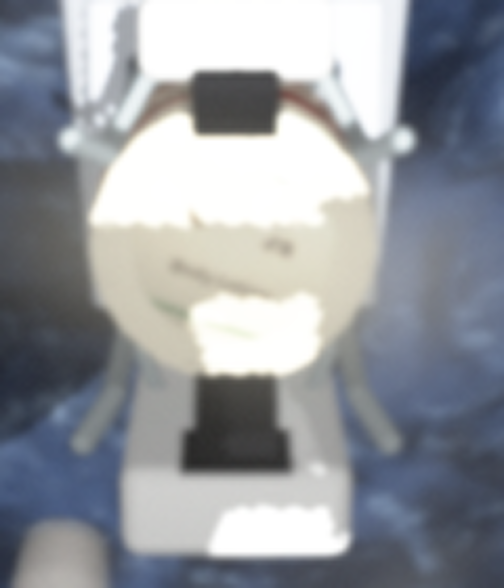

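View pics/s17.png

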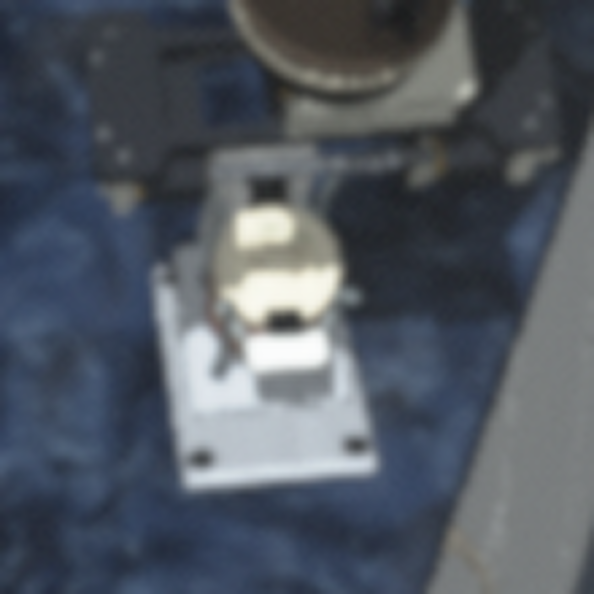

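servo_tool(
  plan=[
    [[-2, 5, 3], [0, 0, 0]],
    [[-4, 10, 5], [8, 4, 0]],
    [[-6, 15, 7], [16, 8, 0]],
    [[-6, 20, 8], [25, 12, 0]],
    [[-6, 22, 8], [27, 13, 0]],
    [[-6, 22, 8], [27, 13, 0]],
    [[-6, 22, 8], [27, 13, 0]],
  ],
)

```text
clock: 18.2
position: [0.344, 0.3112, 0.3077]
ee_rot: [0.872, 1.388, -0.879]
force: [0.4, -0.9, 0.3]
width: 1.001
```

```bash
python3 -c "
from h import *
st()
T=img('top');crop(T,220,200,80,60,10,'pics/t18.png')
S=img('side');crop(S,260,210,60,90,6.6,'pics/s18.png');cv2.imwrite('pics/s18f.png',S['frame'])"
```

```text
t 18.2 p [0.344  0.3112 0.3077] q [-0.1   0.21 -0.87  1.76  0.17  1.25 -0.58] F [ 0.4 -0.9  0.3] T [-0.02 -0.15  0.02] w 1.001
tool x [-0.003 -0.003 -1.   ] y [ 0.903  0.431 -0.004] tcp in mouth mm [-153.7   40.4  298.6] y az 25.5
```

View pics/t18.png

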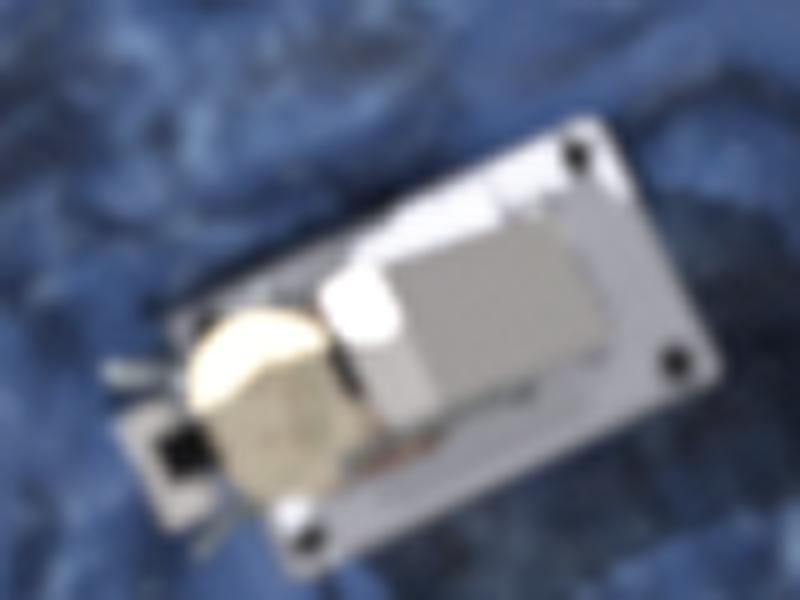

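View pics/s18.png

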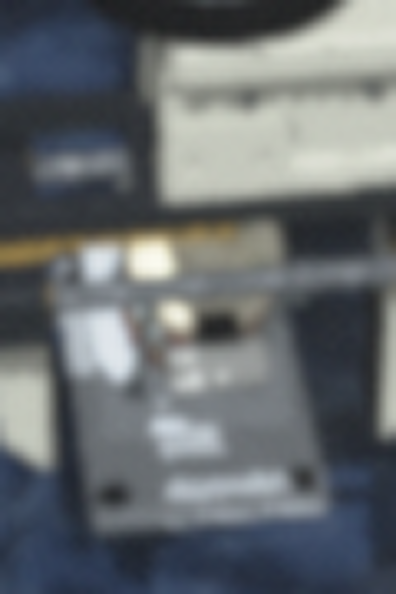

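View pics/s18f.png

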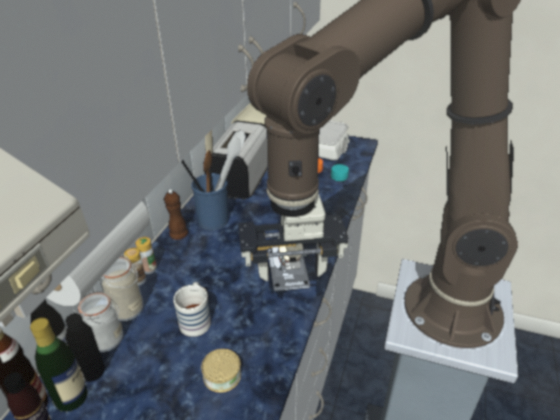

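```bash
python3 -c "
from h import *
print(arm.sign_off())"
```

```text
the job is handed in; nothing more can be done
None
```

Both pots are in the chute, lids outward, one behind the other. I pushed each one about 9 mm past its caught position and let go, and the job was handed in at about 18 s of the 59 s allowed.

**Order:** The right-hand pot went in first and the left-hand one second. After each release I backed the gripper out along the chute axis and looked again.

**Catches and seating:** In the last wrist and top pictures, both catches sit over the outer lid. In the wrist pictures they are in the same place after the second pot as after the first, and in the top pictures they are where they were with the chute empty. The upper catch tip appeared about 0.9 mm further out than predicted. That is under the 2.5 mm limit and within the camera error.

**Forces:** Push forces stayed low, at about 4 N for the first pot and 7 N for the second, with no sign of jamming or slipping.

**Bystanders:** The mug and tin look unmoved in the last pictures. I did not separately measure the salt shaker at the end, but nothing went near it. The gripper was about 20 mm from the mug at its closest.

**What was not confirmed:** The wrist camera read 1–3 mm to one side of the top and side cameras. I took a middle value and aimed 0.8 mm off my first estimate. The inner pot and the platform are hidden from the cameras, so I infer their position from the push depth and the outer pot. The last side picture was blocked by the arm, so the final check of the chute rests on the wrist and top views.

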